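# Set up the disc cutter and hold its gauge at the mark

### The arm

A 6-joint arm with a two-finger parallel gripper is mounted at the origin on the work surface. World frame = base frame: x ahead of the robot, y to its left, z up, the work surface at z = 0. Lengths are in m, angles in rad, forces in N, time in s.
With the tool pointing down it reaches from about 0.325 to 0.9 m from the base axis. Payload 6.1 kg.
Tool frame: the origin (TCP) lies midway between the tips of the shut fingers; the grasp point (between the pads) lies 19 mm behind it; z points along the fingers, y is the line along which they close (so a half turn about z gives the same grasp; the last joint's range is limited). The gripper opens to 85 mm and grips with 20 to 120 N. Pads are 22 mm wide; open, the fingers measure 114 mm over their backs; the gripper's body (76 mm by 85 mm) begins 54 mm behind the grasp point. The pads swing forward as they close: fully open they stand 13 mm farther back than shut.
Start: joints at [-1.363, 0.22, 1.526, -0, 1.395, -0.126], TCP at [0.205, -0.59, 0.231] pointing down, gripper open.
Joint ranges: [-2.98, 2.98], [-0.91, 2.08], [0.09, 2.57], [-1.24, 4.39], [0.2, 2.65], [-2.68, 2.68]. Speed limits (rad/s): [2.57, 2.57, 3.01, 3.14, 3.14, 3.14].

### API

Orientations are given as [roll, pitch, yaw] about the fixed x, y, z axes, in that order (R = Rz(yaw) Ry(pitch) Rx(roll)).
In Python, from workcell import env, vision gives the robot as it stands.
- The arm moves only by the tool step_arm, never from a script. Its arguments are lists of equal length, an entry for each row: "offset": the shift along the tool's x, y, z each as a share of 25 mm, from -1 to 1, a list of three; "dr": the turn, a rotation vector about the tool's x, y, z each as a share of 180 degrees, from -1 to 1, a list of three; "fingers": the opening, from -1 (shut) to 1 (fully open). In form: {"offset": [[x, y, z], ...], "dr": [[ax, ay, az], ...], "fingers": [fingers, ...]}. A call has exactly 10 rows; each row shifts and turns the commanded pose from where the row before left it, along the tool's axes as they then stand; what a row does not reach is not made up. A row lasts 1/8 s, in which the tool goes at most 62.5 mm and 10.7 degrees, less where a joint would pass 70% of its speed; a pose out of reach is approached as far as the arm can. A call with a number of a shift or a turn outside -1 to 1 is refused whole. A call with a gripper value outside its range is refused whole. The fingers move at their own pace and stop on an object; "grip_force" is the grip in N (left out, the last holds). Time passes only in rows, so rows that do not move let the fingers close, or fill a call up. It gives the time, the measured TCP pose, the force, the opening and the grip force at its end, in the units of the state.
- env.get_state(): the state, without advancing time (a new reading comes with each control period).
- vision.camera(name): name is "scene" or "side" or "wrist"; returns the picture (420x560x3 uint8, red, green, blue); there is no depth.
- vision.camera_params(name): a dict with "vfov" (degrees; the focal length in pixels is half the picture's height over the tangent of half this angle, whatever the lens; pixels are square), "cx", "cy" (the principal point, pixels), "position" and "attitude" of the camera in the world. Camera axes: x right, y down, z forward; pixel columns grow to the right and rows downward; lengths in m; the calibration is good to about 2 mm. A picture is of the moment at which its call begins: read the wrist's pose just before it. camera_params takes no time and is no camera call; for the wrist camera it gives the pose at the moment of the call.
- env.job_done(): hands the job in; it is judged then, once.
The state is a dict: "clock": time; "q": joint angles; "dq": joint speeds; "tau": joint torques, N m; "ee_pos": TCP position; "tool_rot": TCP orientation; "wrist_force": force on the tool from outside, world axes, zero at the start; "moment": the same for the moment, N m; "finger_gap": opening from 0.0 (shut) to 1.0 (fully open); "finger_force": force on a finger pad.
Only numpy, scipy, OpenCV 4.12 (cv2) and the standard library are available. Lean on these libraries where they do the work, as an engineer would, in place of code of your own. Each camera call takes 0.05 s, during which the arm holds its last target. There are 200 camera calls.

### The job

Set up the disc cutter for the next blank: take the red-headed punch out of the wooden rack, lower it (do not drop it) into the bore of the steel cutter block until it stands fully home, and let go of it. Then take the black grip of the cutter's spring-return gauge slide, pull it out until the orange pointer lines up with the green mark, and keep it there: finish while still holding it at the mark, because it springs back when released. Leave the green mark, the other two punches, the hammer and the jar as they are.

Things in the scene. Friction and masses are not known exactly. Their poses are not given: they have to be found in the camera images.
- cutter: disc cutter, fixed to the bench: blue base plate 205 x 100 x 12 mm carrying a steel block 80 (x) x 90 (y) mm whose top is 60 mm above the bench. Origin on the bench, under the centre of the block; z up. The plate runs from x = -160 to x = +45 mm. The gauge slide comes out of the block's -x face, along the cutter's -x axis.
- bore (a point): centre of the bore's mouth, in the middle of the block's top (60 mm above the bench). Upright blind hole, 18 mm diameter, 34 mm deep (its floor is 26 mm above the bench). Axes as the cutter's.
- punch_red: the punch to load: straight steel pin 16 mm diameter, 80 mm long, about 120 g; its top 24 mm is red, its foot tapers (9 mm across at the bottom, full width from 7 mm up). Origin at the centre of the foot, z along it to the head. It starts upright in one of the rack holes, foot 15 mm and top 95 mm above the bench. Standing home in the bore its top is 106 mm above the bench.
- punch_blue: steel punch standing in the rack, blue head; same sizes and origin as punch_red. A bystander: leave it.
- punch_yellow: steel punch standing in the rack, yellow head; same sizes and origin as punch_red. A bystander: leave it.
- rack: wooden rack fixed to the bench, 150 (x) x 60 (y) x 45 (z) mm, origin at the centre of its underside. Three upright holes, 17.5 mm diameter and 30 mm deep, in a row along its x axis at x = -50, 0 and +50 mm. Which punch stands in which hole varies.
- gauge (a joint): how far the gauge slide is pulled out of the cutter, m: 0 is home (in), up to 0.062 at its stop. It moves along the cutter's -x axis. A spring pulls it home with 5.4 N at 0 plus 0.12 N per mm (about 8 to 12 N at the mark).
- gauge_grip (a point): centre of the top face of the gauge slide's grip, a black upright block 14 mm thick along the cutter's x, 36 mm wide along y, its top 62 mm above the bench and its lower end on a bar 23 mm above the bench. It stands 105 mm in front (-x) of the cutter's origin when the slide is home, with 58 mm free between it and the block. Axes as the cutter's; it moves with the slide.
- pointer (a point): tip of the orange pointer, a tab 6 mm wide (x) that sticks out to the +y side of the gauge slide, 21 mm above the bench, 35 mm nearer the block than the grip; the tip is its centre line. It moves with the slide. Axes as the cutter's.
- mark (a joint): where the green mark stands, m: the value of gauge at which the pointer lines up with it (0.022 to 0.050). The mark is set stiffly on the base plate and must not be shifted.
- mark_line (a point): the point on the green mark (its centre line across x) that the pointer's tip must come to. The mark is a green tab 6 (x) x 16 (y) x 12 (z) mm on the white strip of the base plate, beside the slide on its +y side, from 13 to 25 mm above the bench. Axes as the cutter's.
- hammer: bench hammer lying on the bench, handle to its -x, 240 mm long. A bystander: leave it.
- jar: amber glass jar with a steel cap, 60 mm diameter, 75 mm tall, origin at the centre of its foot. A bystander: leave it.
Mind the look-alikes: they are no part of the job. Leave any pink look-alike of the punch_red alone.

How it is judged:
By the outcome, as a careful person would: the job done as asked, in the order asked, and still so for the second after the job is handed in, while the arm keeps its last pose, push and grip.
It also fails if it takes over 64 s, if anything falls off the work surface, if the arm or the gripper's body presses on something with over 40 N, if the wrist force passes 120 N, or if a joint passes its speed limit or range.

## Working session

There is one attempt and no reset: what is moved stays moved. The work goes in short steps, Python scripts to look and compute and a tool call to move; the robot and the scene stay as the last step left them, time stands still between calls to the robot, and variables do not carry over. Pictures are saved under pics/ and viewed, at most 10 in all, crops included, and the job is handed in when it is done.

Besides the shell and the picture viewer there is one more tool, called after "Request:" as name(argument=value, ...), one argument or row to a line, values as JSON. step_arm: Moves the arm, as the interface text tells. Shift numbers are shares of 25 mm and turn numbers shares of 180 degrees, none past 1 either way. Its arguments: {"type":"object","properties":{"offset":{"type":"array"},"dr":{"type":"array"},"fingers":{"type":"array"},"grip_force":{"type":"number"}},"required":["offset","dr","fingers"]}

```bash
mkdir -p pics; ls
cat > h.py <<'E'
import numpy as np, cv2, json
from workcell import env, vision
from scipy.spatial.transform import Rotation as R
def grab(n,save=None):
    p=vision.camera_params(n); im=vision.camera(n)
    if save: cv2.imwrite('pics/'+save+'.png',im[:,:,::-1])
    return im,p
E
python3 - <<'E'
from h import *
for n in("scene","side"):
    im,p=grab(n,n+'0');print(n,p)
print(env.get_state())
a=cv2.imread('pics/scene0.png')
E
```

```text
pics
scene {'vfov': 51.59286958064834, 'cx': 276.79227474553613, 'cy': 210.7897420493618, 'position': array([1.1024578 , 0.52357405, 0.56144643]), 'attitude': array([-2.14629303, -0.01600114,  2.40838514])}
side {'vfov': 49.71601861527205, 'cx': 278.2032786625674, 'cy': 208.6945919277068, 'position': array([0.04330815, 0.50534313, 0.87619843]), 'attitude': array([-2.3810225 ,  0.0187822 , -2.39465708])}
{'clock': 0.1, 'q': array([-1.36315476e+00,  2.21146483e-01,  1.52748214e+00,  1.82688296e-05,
        1.39469698e+00, -1.26104155e-01]), 'dq': array([-0.00088148, -0.00058067, -0.00251115, -0.0018895 ,  0.0021631 ,
        0.00108617]), 'tau': array([ 1.09658638e-03, -4.98242033e+01, -3.90545511e+01, -2.49987943e-04,
        5.61473222e-03,  2.44586568e-05]), 'ee_pos': array([ 0.20462877, -0.58998648,  0.23031683]), 'tool_rot': array([-3.13987573e+00, -2.35790970e-04,  3.33742300e-01]), 'wrist_force': array([ 0.23168988,  0.74126809, -0.94547978]), 'moment': array([-0.0741671 , -0.07453206, -0.02068897]), 'finger_force': 0.0, 'finger_gap': 0.9973586083327518}
```

View pics/scene0.png

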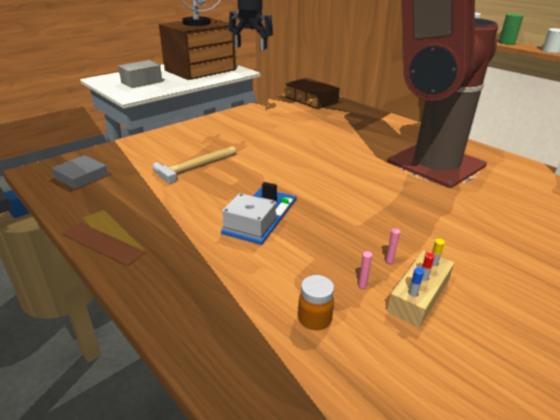

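View pics/side0.png

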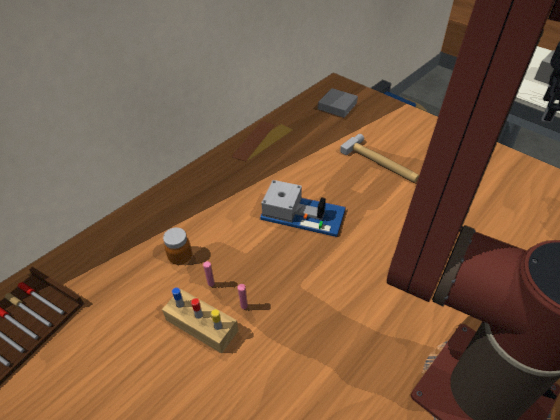

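The scene view shows the red punch in the middle rack hole at (428,262), and the side view shows it at (196,304). The two pink look-alikes are beside the rack. The cutter is at (260,210) in scene and (300,205) in side, with the green mark on the strip and the black grip at (270,190) / (321,207).

```bash
cat >> h.py <<'E'
def ray(p,uv):
    f=210/np.tan(np.radians(p['vfov'])/2); M=R.from_euler('xyz',p['attitude']).as_matrix()
    d=M@np.array([(uv[0]-p['cx'])/f,(uv[1]-p['cy'])/f,1.]); return np.array(p['position']),d/np.linalg.norm(d)
def onz(p,uv,z):
    o,d=ray(p,uv); return o+d*(z-o[2])/d[2]
def tri(rs):
    A=np.zeros((3,3));b=np.zeros(3)
    for o,d in rs:
        P=np.eye(3)-np.outer(d,d);A+=P;b+=P@o
    x=np.linalg.solve(A,b); return x,[np.linalg.norm((np.eye(3)-np.outer(d,d))@(x-o)) for o,d in rs]
def mask(im,hr,smin=120,vmin=60,roi=None,vmax=255,smax=255):
    h=cv2.cvtColor(im,cv2.COLOR_RGB2HSV); lo,hi=hr
    H=h[:,:,0].astype(int); m=((H>=lo)&(H<=hi)) if lo<=hi else ((H>=lo)|(H<=hi))
    m&=(h[:,:,1]>=smin)&(h[:,:,1]<=smax)&(h[:,:,2]>=vmin)&(h[:,:,2]<=vmax)
    if roi:
        z=np.zeros_like(m);x0,y0,x1,y1=roi;z[y0:y1,x0:x1]=1;m&=z
    return m.astype(np.uint8)
def big(m):
    n,l,s,c=cv2.connectedComponentsWithStats(m)
    if n<2: return None
    i=1+np.argmax(s[1:,4]); return c[i],s[i],l==i
E
python3 - <<'E'
from h import *
cams={}
for n in("scene","side"):
    im=cv2.imread(f'pics/{n}0.png')[:,:,::-1].copy();cams[n]=(im,vision.camera_params(n))
roi={'scene':dict(rack=(395,230,460,300),cut=(215,175,305,245)),'side':dict(rack=(160,280,230,335),cut=(255,175,352,240))}
def both(nm,r,hr,**k):
    rs=[];
    for n,(im,p) in cams.items():
        b=big(mask(im,hr,roi=roi[n][r],**k))
        if b is None: print(nm,n,'none');return
        print(nm,n,b[0].round(1),b[1]);rs.append(ray(p,b[0]))
    x,e=tri(rs);print('  ',x.round(4),np.round(e,4))
both('red','rack',(172,5),smin=180,vmin=90)
both('blue','rack',(105,125))
both('yellow','rack',(24,32),smin=200,vmin=150)
both('green','cut',(50,85))
both('orange','cut',(5,14),smin=200,vmin=150)
both('plate','cut',(100,125))
both('grip','cut',(0,180),smin=0,vmin=0,vmax=45)
both('block','cut',(0,180),smin=0,smax=40,vmin=120)
big_=[cv2.resize(cams[n][0][r[1]:r[3],r[0]:r[2]],(390,300),interpolation=2) for n in cams for r in [roi[n]['cut']]]
cv2.imwrite('pics/c.png',np.hstack(big_)[:,:,::-1])
E
```

```text
red scene [428.3 260.2] [423 253  11  15 111]
red side [194.7 302.5] [192 299   7  12  43]
   [0.5126 0.2694 0.0864] [0.0014 0.0014]
blue scene [417.5 275.4] [412 268  12  16 138]
blue side [176.3 293.6] [172 288   9  13  80]
   [0.5589 0.2793 0.0842] [0.0003 0.0003]
yellow scene [438.6 245.8] [434 239  10  15  99]
yellow side none
green scene [284.6 200.1] [282 198   6   6  29]
green side [320.4 224. ] [319 221   4   8  22]
   [ 0.4927 -0.1128  0.0206] [0.0001 0.0001]
orange scene none
plate scene [262.7 222.4] [222 192  74  52 400]
plate side [318.4 219.8] [261 203  84  33 684]
   [ 0.5332 -0.154  -0.0389] [0.0085 0.0085]
grip scene [269.1 191.1] [263 184  13  16 178]
grip side [320.9 208.3] [317 198   8  21 118]
   [ 0.5156 -0.1419  0.0405] [0.0008 0.0008]
block scene [246.6 213.5] [ 223  194   53   42 1453]
block side [281.5 194.3] [262 180  39  29 713]
   [ 0.6183 -0.1035  0.0448] [0.0041 0.0041]
```

View pics/c.png

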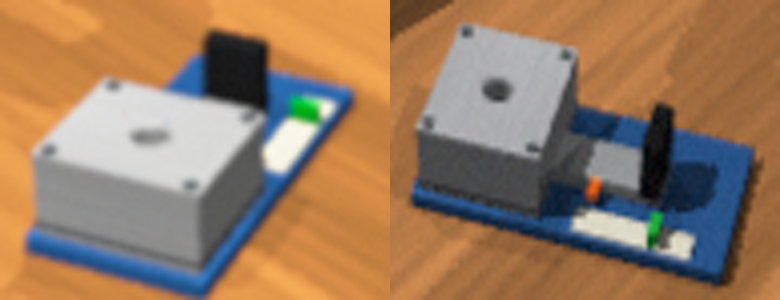

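Crop: the bore sits at about scene (249.8,206.7) and side (281.6,194.5). The orange pointer is visible in the side view only, between the block and the grip, and the green mark is farther out.

Run:
```python
from h import *
P={n:vision.camera_params(n) for n in("scene","side")}
S,D=P['scene'],P['side']
print('bore',tri([ray(S,(249.8,206.7)),ray(D,(281.6,194.5))]),onz(S,(249.8,206.7),.06),onz(D,(281.6,194.5),.06))
print('orange',onz(D,(255+(594-390)/4.02,175+189/4.615),.021),'green',onz(D,(320.4,224),.02))
print('pink',[tri([ray(S,a),ray(D,b)])[0].round(3) for a,b in(((394,246),(242,297)),((365,270),(209,274)))])
print('yellow',tri([ray(S,(438.6,247)),ray(D,(215.5,316))]))
print('jar',tri([ray(S,(317,290)),ray(D,(176,238))])[0])
g=onz(D,(320.9,208.3),.0425)[:2]; b=onz(D,(281.6,194.5),.06)[:2]; v=b-g;print(v,np.linalg.norm(v),np.degrees(np.arctan2(v[1],v[0])))
w=vision.camera_params('wrist');s=env.get_state();M=R.from_euler('xyz',s['tool_rot'])
print(w,M.inv().apply(np.array(w['position'])-s['ee_pos']),M.inv().apply(ray(w,(w['cx'],w['cy']))[1]))
```

```text
bore (array([ 0.61074132, -0.09757767,  0.05847806]), [np.float64(0.0003309648551695496), np.float64(0.000330964855169612)]) [ 0.61237596 -0.09519038  0.06      ] [ 0.60990879 -0.09685387  0.06      ]
orange [ 0.53797333 -0.10914427  0.021     ] green [ 0.49317367 -0.11345022  0.02      ]
pink [array([0.473, 0.179, 0.044]), array([0.572, 0.186, 0.043])]
yellow (array([0.46052065, 0.25985981, 0.08270868]), [np.float64(0.0007998978860838181), np.float64(0.0007998978860837664)])
jar [0.6932142  0.17892887 0.06415162]
[0.09587347 0.04251389] 0.10487684546084407 23.91429213788856
{'vfov': 64.09966971786221, 'cx': 278.05792998421117, 'cy': 208.9606315894977, 'position': array([ 0.27974501, -0.56284936,  0.37185432]), 'attitude': array([ 2.82587688e+00,  1.74701783e-03, -1.23662360e+00])} [ 0.07989453 -0.00127608 -0.14151668] [-3.10721757e-01  1.04915523e-04  9.50500909e-01]
```

Request:
step_arm(
  offset=[
    [0,0,0],
    [0.58,-0.98,0],
    [0.58,-0.98,0],
    [0.58,-0.98,0],
    [0.58,-0.98,0],
    [0.58,-0.98,0],
    [0.58,-0.98,0],
    [0.58,-0.98,0],
    [0.58,-0.98,0],
    [0.58,-0.98,0],
  ],
  dr=[
    [0,0,0.045],
    [0,0,0],
    [0,0,0],
    [0,0,0],
    [0,0,0],
    [0,0,0],
    [0,0,0],
    [0,0,0],
    [0,0,0],
    [0,0,0],
  ],
  fingers=[1,1,1,1,1,1,1,1,1,1],
)

```text
clock: 1.35
ee_pos: [0.2908, -0.348, 0.2309]
tool_rot: [-3.141, 0.0, 0.192]
wrist_force: [0.5, 0.2, -0.2]
finger_gap: 1.001
finger_force: 0.0
```

Request:
step_arm(
  offset=[
    [0.58,-0.98,0],
    [0.58,-0.98,0],
    [0.58,-0.98,0],
    [0.58,-0.98,0],
    [0.58,-0.98,0],
    [0.58,-0.98,0],
    [0.58,-0.98,0],
    [0.58,-0.98,0],
    [0.58,-0.98,0],
    [0.58,-0.98,0],
  ],
  dr=[
    [0,0,0],
    [0,0,0],
    [0,0,0],
    [0,0,0],
    [0,0,0],
    [0,0,0],
    [0,0,0],
    [0,0,0],
    [0,0,0],
    [0,0,0],
  ],
  fingers=[1,1,1,1,1,1,1,1,1,1],
)

```text
clock: 2.6
ee_pos: [0.3861, -0.0799, 0.231]
tool_rot: [-3.141, 0.0, 0.192]
wrist_force: [0.6, 0.7, 0.1]
finger_gap: 0.998
finger_force: 0.0
```

Request:
step_arm(
  offset=[
    [0.58,-0.98,0],
    [0.58,-0.98,0],
    [0.58,-0.98,0],
    [0.58,-0.98,0],
    [0.58,-0.98,0],
    [0.58,-0.98,0],
    [0.58,-0.98,0],
    [0.58,-0.98,0],
    [0.58,-0.98,0],
    [0.58,-0.98,0],
  ],
  dr=[
    [0,0,0],
    [0,0,0],
    [0,0,0],
    [0,0,0],
    [0,0,0],
    [0,0,0],
    [0,0,0],
    [0,0,0],
    [0,0,0],
    [0,0,0],
  ],
  fingers=[1,1,1,1,1,1,1,1,1,1],
)

```text
clock: 3.85
ee_pos: [0.4816, 0.1882, 0.2308]
tool_rot: [3.142, 0.001, 0.193]
wrist_force: [-0.2, -0.4, 0.1]
finger_gap: 1.003
finger_force: 0.0
```

Request:
step_arm(
  offset=[
    [0.4,-0.75,0.3],
    [0.4,-0.75,0.3],
    [0.4,-0.75,0.3],
    [0.4,-0.7,0.3],
    [0,0,0],
    [0,0,0],
    [0,0,0],
    [0,0,0],
    [0,0,0],
    [0,0,0],
  ],
  dr=[
    [0,0,0],
    [0,0,0],
    [0,0,0],
    [0,0,0],
    [0,0,0],
    [0,0,0],
    [0,0,0],
    [0,0,0],
    [0,0,0],
    [0,0,0],
  ],
  fingers=[1,1,1,1,1,1,1,1,1,1],
)

```text
clock: 5.1
ee_pos: [0.5068, 0.2672, 0.2014]
tool_rot: [3.142, -0.0, 0.192]
wrist_force: [-0.5, -0.0, -0.2]
finger_gap: 1.001
finger_force: 0.0
```

Run:
```python
from h import *
print(env.get_state()['ee_pos'],env.get_state()['tool_rot'])
im,p=grab('wrist','w1')
for nm,hr,k in(('red',(172,5),dict(smin=170,vmin=80)),('blue',(105,125),{}),('yellow',(24,32),dict(smin=190,vmin=120))):
    b=big(mask(im,hr,**k)); print(nm,b[0],b[1],onz(p,b[0],.083))
    top=b[1]
```

```text
[0.50683964 0.26721793 0.20144035] [ 3.14159265e+00 -2.30217614e-04  1.92258245e-01]
red [276.1475827  198.65903308] [267 186  20  25 393] [0.50970913 0.27061317 0.083     ]
blue [275.76649746 135.18781726] [266 124  21  23 394] [0.55903629 0.28043776 0.083     ]
yellow [276.54741379 259.9137931 ] [268 251  18  18 232] [0.45602555 0.25989286 0.083     ]
```

View pics/w1.png

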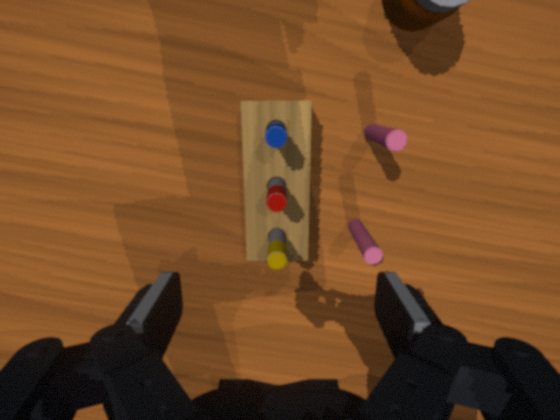

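Wrist view: the rack is aligned with the tool x axis. The red head's top is at (277,202), blue is at (276,135) above it, yellow at (277,260) below, and both pinks are well off to the right.

Run:
```python
from h import *
s=env.get_state();p=vision.camera_params('wrist');M=R.from_euler('xyz',s['tool_rot'])
for uv in((277,201.5),(276.3,136),(277,259.5)):
    x=onz(p,uv,.095);print(x,M.inv().apply(x-s['ee_pos']))
```

```text
[0.51104346 0.27018111 0.095     ] [ 0.0047542  -0.00205147  0.10634662]
[0.55970677 0.28014348 0.095     ] [ 0.0544245  -0.00252958  0.10634673]
[0.4624027  0.26074085 0.095     ] [-0.04479417 -0.00208154  0.10634651]
```

Request:
step_arm(
  offset=[
    [0.19,-0.08,0.5],
    [0,0,0.9],
    [0,0,0.9],
    [0,0,0.9],
    [0,0,0.9],
    [0,0,0.8],
    [0,0,0.5],
    [0,0,0.2],
    [0,0,0],
    [0,0,0],
  ],
  dr=[
    [0,0,0],
    [0,0,0],
    [0,0,0],
    [0,0,0],
    [0,0,0],
    [0,0,0],
    [0,0,0],
    [0,0,0],
    [0,0,0],
    [0,0,0],
  ],
  fingers=[1,1,1,1,1,1,1,1,1,1],
)

```text
clock: 6.4
ee_pos: [0.5118, 0.2705, 0.0622]
tool_rot: [-3.141, -0.002, 0.192]
wrist_force: [-0.7, -0.1, 0.3]
finger_gap: 1.0
finger_force: 0.0
```

Request:
step_arm(
  offset=[
    [0,0,0],
    [0,0,0],
    [0,0,0],
    [0,0,0],
    [0,0,0],
    [0,0,0],
    [0,0,0],
    [0,0,0],
    [0,0,0],
    [0,0,0],
  ],
  dr=[
    [0,0,0],
    [0,0,0],
    [0,0,0],
    [0,0,0],
    [0,0,0],
    [0,0,0],
    [0,0,0],
    [0,0,0],
    [0,0,0],
    [0,0,0],
  ],
  fingers=[-1,-1,-1,-1,-1,-1,-1,-1,-1,-1],
  grip_force=45,
)

```text
clock: 7.65
ee_pos: [0.5112, 0.2702, 0.0615]
tool_rot: [3.142, -0.0, 0.192]
wrist_force: [-0.9, -1.0, 3.2]
finger_gap: 0.174
finger_force: 43.8
```

Request:
step_arm(
  offset=[
    [0,0,-0.4],
    [0,0,-0.8],
    [0,0,-0.9],
    [0,0,-0.9],
    [0,0,-0.9],
    [0,0,-0.9],
    [0.07,0.5,0],
    [0.07,0.9,0],
    [0.07,0.9,0],
    [0.07,0.9,0],
  ],
  dr=[
    [0,0,0],
    [0,0,0],
    [0,0,0],
    [0,0,0],
    [0,0,0],
    [0,0,0],
    [0,0,0],
    [0,0,0],
    [0,0,0],
    [0,0,0],
  ],
  fingers=[-1,-1,-1,-1,-1,-1,-1,-1,-1,-1],
)

```text
clock: 8.9
ee_pos: [0.5328, 0.1915, 0.1804]
tool_rot: [3.141, 0.002, 0.192]
wrist_force: [-0.3, 0.5, -0.6]
finger_gap: 0.171
finger_force: 43.9
```

Request:
step_arm(
  offset=[
    [0.07,0.9,0],
    [0.07,0.9,0],
    [0.07,0.9,0],
    [0.07,0.9,0],
    [0.07,0.9,0],
    [0.07,0.9,0],
    [0.07,0.9,0],
    [0.07,0.9,0],
    [0,0,0],
    [0,0,0],
  ],
  dr=[
    [0,0,0],
    [0,0,0],
    [0,0,0],
    [0,0,0],
    [0,0,0],
    [0,0,0],
    [0,0,0],
    [0,0,0],
    [0,0,0],
    [0,0,0],
  ],
  fingers=[-1,-1,-1,-1,-1,-1,-1,-1,-1,-1],
)

```text
clock: 10.15
ee_pos: [0.5811, 0.019, 0.181]
tool_rot: [-3.141, 0.001, 0.192]
wrist_force: [0.3, -0.7, -0.9]
finger_gap: 0.172
finger_force: 44.0
```

Run:
```python
from h import *
s=env.get_state();print(s['ee_pos'],s['tool_rot'],s['finger_gap'])
im,p=grab('wrist','w2'); print(p)
```

```text
[0.5810903  0.0189887  0.18095853] [-3.14102093e+00  7.10704064e-04  1.91919047e-01] 0.1722414219593531
{'vfov': 64.09966971786221, 'cx': 278.05792998421117, 'cy': 208.9606315894977, 'position': array([0.65917261, 0.03537563, 0.32243112]), 'attitude': array([ 2.82495393e+00,  6.20934139e-04, -1.37847739e+00])}
```

View pics/w2.png

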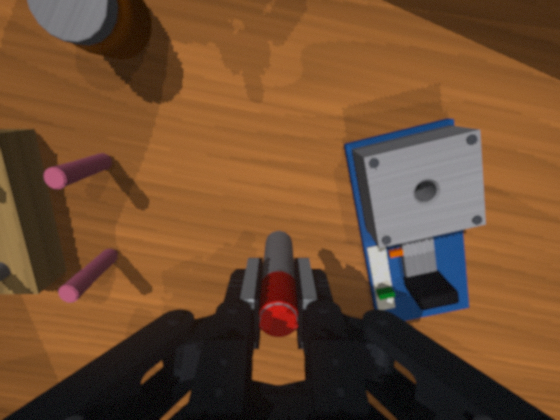

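Wrist view: the punch hangs upright in the pads. The bore is at about (426,190), with corner screws at (374,162), (471,139), (477,220) and (387,240). The pointer is at (397,253), the green mark at (386,294), and the grip's top at about (436,297).

Run:
```python
from h import *
s=env.get_state();p=vision.camera_params('wrist');M=R.from_euler('xyz',s['tool_rot'])
im=cv2.imread('pics/w2.png')[:,:,::-1].copy()
g=cv2.cvtColor(im,cv2.COLOR_RGB2GRAY)
def dark(c,r,t=95):
    x,y=c;w=g[y-r:y+r+1,x-r:x+r+1];b=big((w<t).astype(np.uint8));return b[0]+[x-r,y-r],b[1]
b,st=dark((426,190),17);B=onz(p,b,.06);print('bore',b,st,B,M.inv().apply(B-s['ee_pos']))
sc=[onz(p,dark(c,7,110)[0],.06) for c in((374,162),(471,139),(477,220),(387,240))];print(np.round(sc,4),np.mean(sc,0))
# cutter x dir: from screws 3,4 (near grip: 4=(387,240),3=(477,220)) to 1,2
v=(sc[0]+sc[1]-sc[2]-sc[3])/2;print('yaw',np.degrees(np.arctan2(v[1],v[0])),np.linalg.norm(v))
u=v/np.linalg.norm(v);n=np.array([-u[1],u[0],0])
def loc(x): d=x-np.mean(sc,0);return d@u,d@n
for nm,hr,k,z in(('orange',(4,14),dict(smin=200,vmin=140,roi=(385,240,410,262)),.021),('green',(50,85),dict(roi=(370,280,400,305)),.025)):
    q=big(mask(im,hr,**k));X=onz(p,q[0],z);print(nm,q[0],q[1],X,loc(X))
for z in(.025,.02,.019): 
    q=big(mask(im,(50,85),roi=(370,280,400,305)));print(z,loc(onz(p,q[0],z)))
q=big(((g<40)[280:312,400:465]).astype(np.uint8));print('grip dark',q[0]+[400,280],q[1])
cv2.imwrite('pics/c2.png',cv2.resize(im[225:325,350:480],(780,600),interpolation=2)[:,:,::-1])
```

```text
bore [425.39835165 190.04120879] [  6   7  22  21 364] [ 0.6134022  -0.09439124  0.06      ] [0.01000198 0.1178653  0.12099144]
[[ 0.6269 -0.047   0.06  ]
 [ 0.6588 -0.1158  0.06  ]
 [ 0.5972 -0.1445  0.06  ]
 [ 0.5638 -0.0772  0.06  ]] [ 0.61169448 -0.09612434  0.06      ]
yaw 25.286451332909408 0.06891808682253245
orange [395.59090909 252.65151515] [390 249  12   8  66] [ 0.53991364 -0.10566128  0.021     ] (np.float64(-0.06897671137628775), np.float64(0.022037614164792118))
green [386.43298969 294.35051546] [378 290  18   9  97] [ 0.49488505 -0.10857718  0.025     ] (np.float64(-0.11093632716411919), np.float64(0.038634803234182))
0.025 (np.float64(-0.11093632716411919), np.float64(0.038634803234182))
0.02 (np.float64(-0.1144684434652069), np.float64(0.03762041917660042))
0.019 (np.float64(-0.11517486672542446), np.float64(0.037417542365084114))
grip dark [431.09786184 292.72121711] [   4    0   54   30 1216]
```

View pics/c2.png

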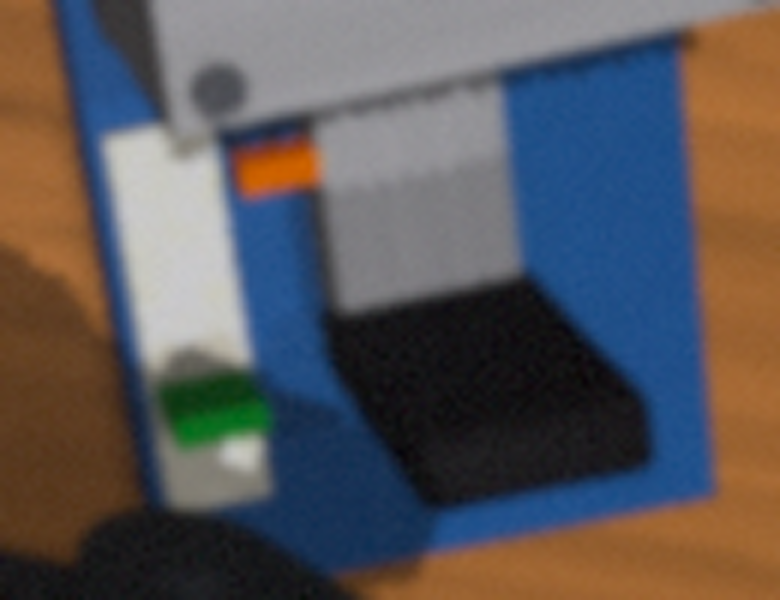

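Crop: the orange tab lies just out of the block, and the green mark lies about 42 mm farther along −x. I'll move closer to the bore and measure the bore and the held punch in one picture.

Request:
step_arm(
  offset=[
    [0.2,0.6,0.3],
    [0.2,0.8,0.4],
    [0,0.8,0.4],
    [0,0.6,0.4],
    [0,0.2,0.3],
    [0,0,0],
    [0,0,0],
    [0,0,0],
    [0,0,0],
    [0,0,0],
  ],
  dr=[
    [0,0,0],
    [0,0,0],
    [0,0,0],
    [0,0,0],
    [0,0,0],
    [0,0,0],
    [0,0,0],
    [0,0,0],
    [0,0,0],
    [0,0,0],
  ],
  fingers=[-1,-1,-1,-1,-1,-1,-1,-1,-1,-1],
)

```text
clock: 11.45
ee_pos: [0.6057, -0.0524, 0.1366]
tool_rot: [3.141, -0.0, 0.193]
wrist_force: [0.0, 0.8, -1.3]
finger_gap: 0.17
finger_force: 44.1
```

Run:
```python
from h import *
s=env.get_state();M=R.from_euler('xyz',s['tool_rot']);im,p=grab('wrist','w3')
f=210/np.tan(np.radians(p['vfov'])/2)
C=R.from_euler('xyz',p['attitude']).as_matrix()
def proj(X): d=C.T@(np.array(X)-p['position']);return f*d[0]/d[2]+p['cx'],f*d[1]/d[2]+p['cy']
print(s['ee_pos'],s['tool_rot'],'bore exp',proj((.6125,-.0953,.06)),'head exp',proj(M.apply([0,0,-.0335])+s['ee_pos']),'foot',proj(M.apply([0,0,.0465])+s['ee_pos']))
```

```text
[ 0.60567902 -0.0524341   0.1365772 ] [ 3.14144879e+00 -4.26786036e-04  1.92819739e-01] bore exp (np.float64(342.37938471418244), np.float64(222.58578780347386)) head exp (np.float64(281.298868230331), np.float64(319.9263305138422)) foot (np.float64(280.0876026618929), np.float64(237.4843723225785))
```

View pics/w3.png

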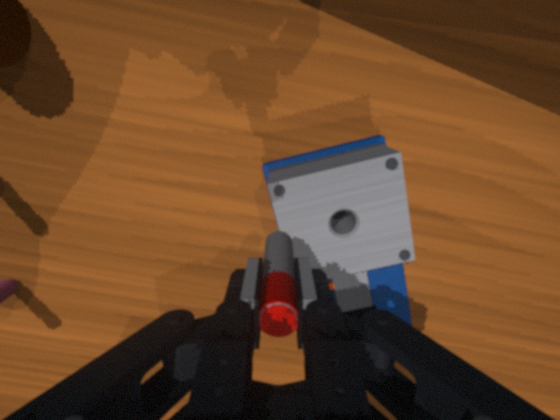

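Wrist view: the head top is at about (279,320) and the bore at about (343,222). Both are within about 2 px of where I expected them.

Run:
```python
from h import *
s=env.get_state();p=vision.camera_params('wrist');M=R.from_euler('xyz',s['tool_rot'])
im=cv2.imread('pics/w3.png')[:,:,::-1].copy();g=cv2.cvtColor(im,cv2.COLOR_RGB2GRAY)
for t in(80,95,110):
    w=g[202:242,322:364];b=big((w<t).astype(np.uint8));c=b[0]+[322,202]
    bb=b[1][:2]+b[1][2:4]/2-.5+[322,202]
    for q in(c,bb):
        X=onz(p,q,.06);print(t,q,b[1][2:],X.round(4),M.inv().apply(X-s['ee_pos']).round(4))
r=big(mask(im,(172,5),smin=150,vmin=70));print('red',r[1])
cols=np.where(r[2])
for y in range(276,338,6):
    xs=cols[1][cols[0]==y]; print(y,xs.min(),xs.max(),end='; ') if len(xs) else None
h=onz(p,(279,319.5),s['ee_pos'][2]+.0335);print(M.inv().apply(h-s['ee_pos']))
# steel foot part columns
for y in (236,240,246,252): print(y,g[y,258:300].tolist())
```

```text
80 [342.25284091 219.38920455] [ 25  22 352] [ 0.6147 -0.0947  0.06  ] [0.0009 0.0431 0.0765]
80 [343.  220.5] [ 25  22 352] [ 0.614  -0.0954  0.06  ] [0.     0.0437 0.0765]
95 [342.6012024  221.21442886] [ 26  24 499] [ 0.6135 -0.0952  0.06  ] [-0.0005  0.0435  0.0765]
95 [342.5 221.5] [ 26  24 499] [ 0.6133 -0.0952  0.06  ] [-0.0007  0.0434  0.0765]
110 [342.6254417  221.40636042] [ 28  26 566] [ 0.6134 -0.0953  0.06  ] [-0.0006  0.0435  0.0765]
110 [342.5 221.5] [ 28  26 566] [ 0.6133 -0.0952  0.06  ] [-0.0007  0.0434  0.0765]
red [ 259  272   40   64 1762]
276 267 289; 282 267 290; 288 266 289; 294 266 290; 300 265 291; 306 262 294; 312 259 297; 318 260 296; 324 259 298; 330 264 293; [ 0.00020153 -0.0008647  -0.03350005]
236 [98, 101, 101, 104, 106, 107, 106, 103, 96, 89, 81, 78, 75, 79, 78, 77, 79, 77, 75, 76, 74, 76, 74, 72, 70, 70, 66, 67, 64, 64, 73, 92, 115, 133, 137, 131, 126, 127, 135, 135, 139, 141]
240 [98, 98, 98, 102, 106, 106, 101, 96, 83, 75, 74, 72, 74, 77, 76, 77, 78, 76, 77, 77, 76, 74, 76, 72, 74, 69, 69, 67, 62, 61, 56, 56, 61, 70, 83, 88, 92, 88, 89, 90, 92, 90]
246 [106, 107, 109, 110, 111, 107, 98, 84, 76, 71, 73, 74, 77, 77, 78, 79, 76, 77, 77, 74, 76, 73, 73, 74, 72, 70, 67, 68, 64, 63, 60, 55, 55, 58, 69, 78, 86, 88, 90, 92, 89, 90]
252 [95, 95, 96, 96, 95, 93, 84, 74, 71, 72, 74, 74, 76, 80, 78, 80, 77, 77, 78, 76, 76, 76, 75, 70, 72, 69, 66, 66, 64, 62, 59, 55, 52, 51, 62, 74, 84, 90, 91, 88, 90, 91]
```

Request:
step_arm(
  offset=[
    [-0.03,0.5,0],
    [0,0.7,0],
    [0,0.57,0],
    [0,0,0.3],
    [0,0,0.4],
    [0,0,0.4],
    [0,0,0.2],
    [0,0,0.2],
    [0,0,0],
    [0,0,0],
  ],
  dr=[
    [0,0,0],
    [0,0,0],
    [0,0,0],
    [0,0,0],
    [0,0,0],
    [0,0,0],
    [0,0,0],
    [0,0,0],
    [0,0,0],
    [0,0,0],
  ],
  fingers=[-1,-1,-1,-1,-1,-1,-1,-1,-1,-1],
)

```text
clock: 12.75
ee_pos: [0.6135, -0.0962, 0.0991]
tool_rot: [3.141, -0.0, 0.192]
wrist_force: [-0.5, -0.1, -1.4]
finger_gap: 0.173
finger_force: 44.1
```

Request:
step_arm(
  offset=[
    [0,0,0.06],
    [0,0,0.06],
    [0,0,0.06],
    [0,0,0.06],
    [0,0,0.06],
    [0,0,0],
    [0,0,0],
    [0,0,0],
    [0,0,0],
    [0,0,0],
  ],
  dr=[
    [0,0,0],
    [0,0,0],
    [0,0,0],
    [0,0,0],
    [0,0,0],
    [0,0,0],
    [0,0,0],
    [0,0,0],
    [0,0,0],
    [0,0,0],
  ],
  fingers=[-1,-1,-1,-1,-1,-1,-1,-1,-1,-1],
)

```text
clock: 14.0
ee_pos: [0.6132, -0.0962, 0.0913]
tool_rot: [-3.142, 0.0, 0.192]
wrist_force: [0.3, -0.9, -1.9]
finger_gap: 0.175
finger_force: 44.1
```

Request:
step_arm(
  offset=[
    [0,0,0.1],
    [0,0,0.15],
    [0,0,0.15],
    [0,0,0.1],
    [0,0,0.1],
    [0,0,0.05],
    [0,0,0],
    [0,0,0],
    [0,0,0],
    [0,0,0],
  ],
  dr=[
    [0,0,0],
    [0,0,0],
    [0,0,0],
    [0,0,0],
    [0,0,0],
    [0,0,0],
    [0,0,0],
    [0,0,0],
    [0,0,0],
    [0,0,0],
  ],
  fingers=[-1,-1,-1,-1,-1,-1,-1,-1,-1,-1],
)

```text
clock: 15.25
ee_pos: [0.6132, -0.0963, 0.075]
tool_rot: [3.142, 0.0, 0.192]
wrist_force: [-0.7, -1.6, -2.4]
finger_gap: 0.171
finger_force: 44.0
```

Request:
step_arm(
  offset=[
    [0,0,0.02],
    [0,0,0.02],
    [0,0,0.02],
    [0,0,0.02],
    [0,0,0.02],
    [0,0,0],
    [0,0,0],
    [0,0,0],
    [0,0,0],
    [0,0,0],
  ],
  dr=[
    [0,0,0],
    [0,0,0],
    [0,0,0],
    [0,0,0],
    [0,0,0],
    [0,0,0],
    [0,0,0],
    [0,0,0],
    [0,0,0],
    [0,0,0],
  ],
  fingers=[-1,-1,-1,-1,-1,-1,-1,-1,-1,-1],
)

```text
clock: 16.5
ee_pos: [0.6133, -0.0963, 0.0726]
tool_rot: [3.141, -0.0, 0.192]
wrist_force: [0.5, -2.9, -0.8]
finger_gap: 0.172
finger_force: 44.0
```

Request:
step_arm(
  offset=[
    [0,0,0.02],
    [0,0,0.02],
    [0,0,0.02],
    [0,0,0],
    [0,0,0],
    [0,0,0],
    [0,0,0],
    [0,0,0],
    [0,0,0],
    [0,0,0],
  ],
  dr=[
    [0,0,0],
    [0,0,0],
    [0,0,0],
    [0,0,0],
    [0,0,0],
    [0,0,0],
    [0,0,0],
    [0,0,0],
    [0,0,0],
    [0,0,0],
  ],
  fingers=[-1,-1,-1,-1,-1,-1,-1,-1,-1,-1],
)

```text
clock: 17.75
ee_pos: [0.6136, -0.0963, 0.0724]
tool_rot: [3.141, -0.001, 0.193]
wrist_force: [-4.4, -0.6, 8.2]
finger_gap: 0.171
finger_force: 45.1
```

Request:
step_arm(
  offset=[
    [0,0,0],
    [0,0,0],
    [0,0,0],
    [0,0,0],
    [0,0,0],
    [0,0,-0.4],
    [0,0,-0.8],
    [0,0,-0.9],
    [0,0,-0.9],
    [0,0,-0.9],
  ],
  dr=[
    [0,0,0],
    [0,0,0],
    [0,0,0],
    [0,0,0],
    [0,0,0],
    [0,0,0],
    [0,0,0],
    [0,0,0],
    [0,0,0],
    [0,0,0],
  ],
  fingers=[0.6,0.6,0.6,0.6,0.6,0.6,0.6,0.6,0.6,0.6],
)

```text
clock: 19.0
ee_pos: [0.6139, -0.0964, 0.1714]
tool_rot: [3.141, -0.002, 0.192]
wrist_force: [-0.1, -0.5, -0.3]
finger_gap: 0.802
finger_force: 0.0
```

Request:
step_arm(
  offset=[
    [-1,0,0],
    [-1,0,0],
    [-1,0,0],
    [0,0,0],
    [0,0,0],
    [0,0,0],
    [0,0,0],
    [0,0,0],
    [0,0,0],
    [0,0,0],
  ],
  dr=[
    [0,0,-0.0576],
    [0,0,-0.0576],
    [0,0,-0.0576],
    [0,0,-0.0576],
    [0,0,-0.0576],
    [0,0,-0.0576],
    [0,0,-0.0576],
    [0,0,-0.0576],
    [0,0,-0.0576],
    [0,0,-0.0576],
  ],
  fingers=[0.6,0.6,0.6,0.6,0.6,0.6,0.6,0.6,0.6,0.6],
)

```text
clock: 20.25
ee_pos: [0.5448, -0.1235, 0.1706]
tool_rot: [3.14, 0.002, 2.008]
wrist_force: [0.9, 0.3, 0.2]
finger_gap: 0.8
finger_force: 0.0
```

Request:
step_arm(
  offset=[
    [0,0,0],
    [0,0,0],
    [0,0,0],
    [0,0,0],
    [0,0,0],
    [0,0,0],
    [0,0,0],
    [0,0,0],
    [0,0,0],
    [0,0,0],
  ],
  dr=[
    [0,0,0],
    [0,0,0],
    [0,0,0],
    [0,0,0],
    [0,0,0],
    [0,0,0],
    [0,0,0],
    [0,0,0],
    [0,0,0],
    [0,0,0],
  ],
  fingers=[0.6,0.6,0.6,0.6,0.6,0.6,0.6,0.6,0.6,0.6],
)

```text
clock: 21.5
ee_pos: [0.5442, -0.1233, 0.1686]
tool_rot: [3.142, -0.0, 2.002]
wrist_force: [1.0, -0.2, -0.3]
finger_gap: 0.793
finger_force: 0.0
```

Run:
```python
from h import *
s=env.get_state();print(s['ee_pos'],s['tool_rot'],s['finger_gap'])
im,p=grab('wrist','w4');M=R.from_euler('xyz',s['tool_rot']);f=210/np.tan(np.radians(p['vfov'])/2)
C=R.from_euler('xyz',p['attitude']).as_matrix()
def proj(X): d=C.T@(np.array(X)-p['position']);return np.round([f*d[0]/d[2]+p['cx'],f*d[1]/d[2]+p['cy']],1)
print('punch top exp',proj((.6133,-.0957,.106)),'griptop',proj((.5178,-.1393,.062)))
sd,ps=grab('side','s4'); 
def ps_(X): d=R.from_euler('xyz',ps['attitude']).as_matrix().T@(np.array(X)-ps['position']);F=210/np.tan(np.radians(ps['vfov'])/2);return F*d[0]/d[2]+ps['cx'],F*d[1]/d[2]+ps['cy']
r=big(mask(sd,(172,5),smin=170,vmin=80,roi=(255,140,352,240)));print('side red',r and r[:2],'exp top,ring',ps_((.6133,-.0957,.106)),ps_((.6133,-.0957,.082)))
cv2.imwrite('pics/v4.png',np.hstack([im,cv2.resize(sd[130:250,250:346],(336,420))])[:,:,::-1][:, :896])
a=cv2.imread('pics/v4.png');cv2.imwrite('pics/v4.png',cv2.resize(a,(800,375)))
```

```text
[ 0.54421766 -0.12329344  0.16855149] [ 3.14155456e+00 -4.13641478e-05  2.00191956e+00] 0.793105038973191
punch top exp [390.7 235.1] griptop [238.4 213. ]
side red (array([280.59459459, 183.18918919]), array([279, 179,   5,  11,  37], dtype=int32)) exp top,ring (np.float64(280.0366266418018), np.float64(180.95840963637522)) (np.float64(280.1870543729662), np.float64(187.91951971483567))
```

View pics/v4.png

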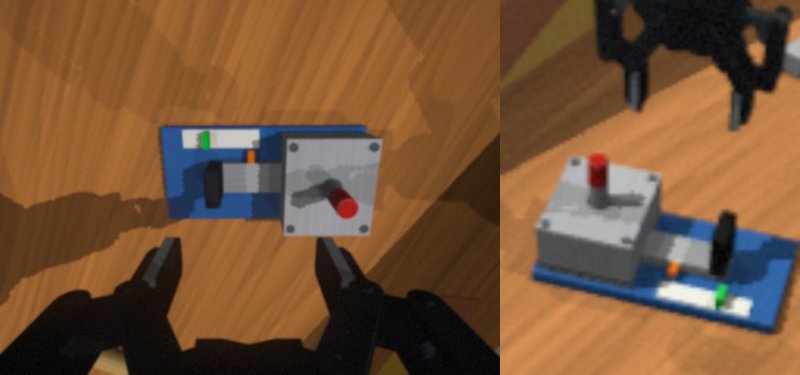

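The combined view shows the punch standing upright in the bore, with its top where I expected it. The cutter lies square to the tool. The grip's top is at about (239,206), pointer at (281,176), and mark at (231,157) in the full wrist image.

Run:
```python
from h import *
s=env.get_state();p=vision.camera_params('wrist');M=R.from_euler('xyz',s['tool_rot'])
im=cv2.imread('pics/w4.png')[:,:,::-1].copy();g=cv2.cvtColor(im,cv2.COLOR_RGB2GRAY)
T=lambda q,z:(M.inv().apply(onz(p,q,z)-s['ee_pos'])*1000).round(1)
h=cv2.cvtColor(im,cv2.COLOR_RGB2HSV)
sc=[]
for c in((329,165),(420,164),(415,256),(326,257)):
    x,y=c;w=g[y-9:y+10,x-9:x+10];b=big((w<105).astype(np.uint8));q=b[0]+[x-9,y-9];sc.append(T(q,.06));print(q,b[1][2:],sc[-1])
m=mask(im,(4,14),smin=190,vmin=130,roi=(270,160,292,186));b=big(m);print('orange',b[0],b[1],T(b[0],.021))
m=mask(im,(45,85),roi=(220,140,245,170));b=big(m);print('green',b[0],b[1],T(b[0],.0225))
x0,y0,w,hh=b[1][:4]
for y in range(y0,y0+hh,3): print(y,np.where(b[2][y])[0][[0,-1]],[im[y,k].tolist()[1] for k in range(x0-2,x0+w+2)])
b=big(((g<48)&(np.indices(g.shape)[1]>215)&(np.indices(g.shape)[1]<262)&(np.indices(g.shape)[0]>165)&(np.indices(g.shape)[0]<245)).astype(np.uint8));print('grip',b[0],b[1])
for y in(190,200,210,220): print(g[y,224:256].tolist())
```

```text
[328.55696203 164.84810127] [10 10 79] [ 34.2  38.3 108.6]
[418.96341463 164.42682927] [11 10 82] [ 34.5 106.2 108.6]
[408.26086957 256.        ] [ 6  9 46] [-41.4 107.4 108.6]
[324.7        256.01666667] [ 9  9 60] [-41.5  38.7 108.6]
orange [280.93258427 175.12359551] [278 169   7  13  89] [ 17.7   2.8 147.6]
green [229.7124183  157.33333333] [226 148   9  20 153] [ 33.6 -41.2 146.1]
148 [227 233] [150, 153, 154, 152, 146, 146, 142, 137, 130, 123, 133, 160, 175]
151 [226 233] [117, 130, 154, 171, 175, 177, 176, 170, 156, 137, 135, 154, 172]
154 [226 233] [112, 124, 150, 170, 176, 176, 176, 173, 161, 140, 140, 159, 178]
157 [226 233] [114, 120, 146, 168, 175, 178, 176, 173, 164, 145, 134, 155, 177]
160 [227 233] [112, 119, 144, 167, 175, 177, 176, 175, 168, 149, 134, 152, 176]
163 [227 233] [109, 116, 138, 161, 171, 175, 175, 175, 168, 151, 134, 149, 171]
166 [226 234] [77, 86, 108, 129, 146, 153, 153, 153, 150, 134, 114, 106, 108]
grip [235.25545171 203.73831776] [ 216  179   34   54 1284]
[39, 41, 43, 42, 40, 37, 32, 28, 29, 27, 28, 27, 22, 21, 24, 23, 26, 26, 31, 26, 24, 27, 25, 28, 45, 78, 108, 123, 128, 126, 126, 128]
[42, 45, 42, 40, 32, 30, 32, 34, 36, 35, 34, 35, 31, 36, 33, 35, 35, 35, 33, 30, 27, 32, 25, 28, 39, 67, 98, 119, 125, 126, 126, 127]
[49, 47, 48, 45, 39, 35, 27, 31, 37, 31, 33, 30, 36, 34, 33, 34, 34, 35, 34, 32, 32, 31, 27, 26, 34, 56, 91, 114, 123, 123, 124, 124]
[49, 50, 48, 45, 45, 36, 30, 27, 33, 34, 35, 33, 34, 34, 29, 34, 37, 39, 36, 35, 32, 27, 25, 26, 41, 54, 71, 73, 75, 74, 74, 72]
```

Request:
step_arm(
  offset=[
    [-0.14,-0.63,0],
    [0,-0.63,0],
    [0,0,0.6],
    [0,0,0.8],
    [0,0,0.9],
    [0,0,0.9],
    [0,0,0.9],
    [0,0,0.8],
    [0,0,0.4],
    [0,0,0.2],
  ],
  dr=[
    [0,0,0],
    [0,0,0],
    [0,0,0],
    [0,0,0],
    [0,0,0],
    [0,0,0],
    [0,0,0],
    [0,0,0],
    [0,0,0],
    [0,0,0],
  ],
  fingers=[0.5,0.5,0.5,0.5,0.5,0.5,0.5,0.5,0.5,0.5],
)

```text
clock: 22.85
ee_pos: [0.5166, -0.1395, 0.0303]
tool_rot: [-3.141, -0.001, 2.002]
wrist_force: [0.1, 0.2, -0.8]
finger_gap: 0.75
finger_force: 0.0
```

Request:
step_arm(
  offset=[
    [0,0,0],
    [0,0,0],
    [0,0,0],
    [0,0,0],
    [0,0,0],
    [0,0,0],
    [0,0,0],
    [0,0,0],
    [0,0,0],
    [0,0,0],
  ],
  dr=[
    [0,0,0],
    [0,0,0],
    [0,0,0],
    [0,0,0],
    [0,0,0],
    [0,0,0],
    [0,0,0],
    [0,0,0],
    [0,0,0],
    [0,0,0],
  ],
  fingers=[-1,-1,-1,-1,-1,-1,-1,-1,-1,-1],
  grip_force=70,
)

```text
clock: 24.1
ee_pos: [0.5164, -0.1405, 0.032]
tool_rot: [-3.14, 0.001, 2.003]
wrist_force: [-6.3, -1.5, 6.1]
finger_gap: 0.151
finger_force: 69.0
```

Request:
step_arm(
  offset=[
    [0,-0.1,0],
    [0,-0.2,0],
    [0,-0.2,0],
    [0,-0.2,0],
    [0,-0.25,0],
    [0,-0.25,0],
    [0,-0.2,0],
    [0,-0.2,0],
    [0,0,0],
    [0,0,0],
  ],
  dr=[
    [0,0,0],
    [0,0,0],
    [0,0,0],
    [0,0,0],
    [0,0,0],
    [0,0,0],
    [0,0,0],
    [0,0,0],
    [0,0,0],
    [0,0,0],
  ],
  fingers=[-1,-1,-1,-1,-1,-1,-1,-1,-1,-1],
)

```text
clock: 25.35
ee_pos: [0.4831, -0.156, 0.032]
tool_rot: [3.137, 0.002, 2.002]
wrist_force: [7.8, 3.2, -2.0]
finger_gap: 0.149
finger_force: 68.3
```

```bash
cat > m.py <<'E'
from h import *
import sys
s=env.get_state();print(s['ee_pos'],s['tool_rot'][2],s['wrist_force'],s['finger_gap'])
u=np.array([np.cos(np.radians(24.7)),np.sin(np.radians(24.7))])
out=[]
for n in('wrist','side','scene'):
    im,p=grab(n,n+sys.argv[1]); 
    roi={'wrist':None,'side':(255,175,352,245),'scene':(215,165,310,245)}[n]
    o=big(mask(im,(4,13),smin=190,vmin=130,roi=roi)) ; g=big(mask(im,(45,85),smin=110,roi=roi))
    print(n,'o',o and o[:2],'g',g and g[:2])
    if o and g:
        a=onz(p,o[0],.021);b=onz(p,g[0],.0225 if n=='wrist' else .020);print('   diff along pull mm',(a-b)[:2]@u*1000, 'lateral',(a-b)[:2]@[-u[1],u[0]]*1000)
    c={'wrist':im,'side':im[195:240,290:350],'scene':im[175:220,260:320]}[n];out.append(cv2.resize(c,(560,420) if n=='wrist' else (240,210),interpolation=2))
cv2.imwrite(f'pics/m{sys.argv[1]}.png',np.hstack([out[0],np.vstack(out[1:])])[:,:,::-1])
E
python3 m.py 5
```

```text
[ 0.48306333 -0.15599907  0.03203167] 2.0020976991584742 [ 7.77757     3.24620355 -2.00757256] 0.1488197173509466
wrist o (array([348.69421488, 230.72727273]), array([343, 215,  13,  25, 121], dtype=int32)) g (array([336.23339318, 195.43267504]), array([329, 177,  16,  38, 557], dtype=int32))
   diff along pull mm 7.364811408916275 lateral -18.3798884638681
side o (array([319.  , 218.75]), array([318, 217,   3,   4,   8], dtype=int32)) g (array([320.34782609, 223.95652174]), array([319, 221,   4,   8,  23], dtype=int32))
   diff along pull mm 7.5179055170320845 lateral -15.2961840038578
scene o (array([250.        , 187.88888889]), array([246, 186,   7,   8,  18], dtype=int32)) g (array([284.66666667, 200.03333333]), array([282, 198,   6,   6,  30], dtype=int32))
   diff along pull mm -15.642684161150923 lateral -99.61496814224351
```

View pics/m5.png

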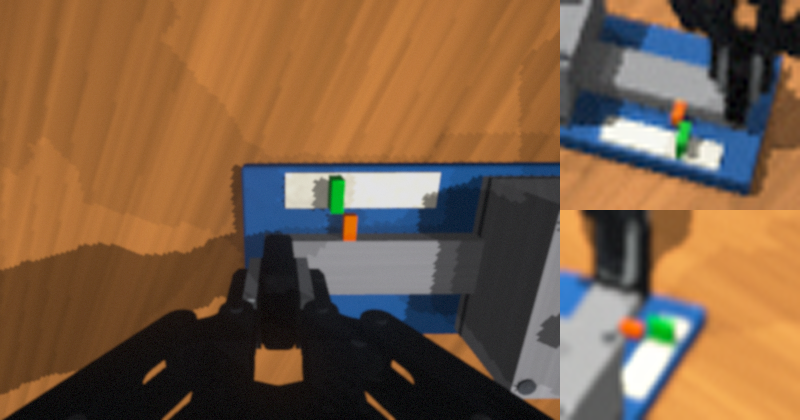

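The view shows the orange pointer at (349,228), still on the block side of the green mark at (336,195), with about 7 mm to go.

Request:
step_arm(
  offset=[
    [0,-0.07,0],
    [0,-0.07,0],
    [0,-0.07,0],
    [0,-0.06,0],
    [0,0,0],
    [0,0,0],
    [0,0,0],
    [0,0,0],
    [0,0,0],
    [0,0,0],
  ],
  dr=[
    [0,0,0],
    [0,0,0],
    [0,0,0],
    [0,0,0],
    [0,0,0],
    [0,0,0],
    [0,0,0],
    [0,0,0],
    [0,0,0],
    [0,0,0],
  ],
  fingers=[-1,-1,-1,-1,-1,-1,-1,-1,-1,-1],
)

```text
clock: 26.75
ee_pos: [0.4772, -0.1587, 0.032]
tool_rot: [3.137, 0.002, 2.002]
wrist_force: [9.0, 5.0, -2.1]
finger_gap: 0.149
finger_force: 68.4
```

```bash
python3 m.py 6
python3 - <<'E'
from h import *
p=vision.camera_params('wrist');s=env.get_state();M=R.from_euler('xyz',s['tool_rot'])
im=cv2.imread('pics/wrist6.png')[:,:,::-1].copy()
o=big(mask(im,(4,13),smin=190,vmin=130));g=big(mask(im,(45,85),smin=110))
for nm,b,z in(('o',o,.021),('g',g,.025)):
    x,y,w,h=b[1][:4]
    for r in range(y,y+h,4):
        c=np.where(b[2][r])[0]; 
        if len(c): print(nm,r,c[0],c[-1],[round(M.inv().apply(onz(p,(q,r),z)-s['ee_pos'])[1]*1000,1) for q in(c[0]-.5,c[-1]+.5)],im[r,c[0]-2:c[-1]+3,1 if nm=='g' else 0].tolist())
x,y,w,h=g[1][:4]
big_=cv2.resize(im[y-15:y+75,x-60:x+60],(800,600),interpolation=cv2.INTER_CUBIC);cv2.imwrite('pics/c6.png',big_[:,:,::-1])
E
```

```text
[ 0.47716685 -0.15874906  0.03202928] 2.002046813343737 [ 8.95695373  4.98388641 -2.14047103] 0.14893769405378
wrist o (array([349.23076923, 234.85470085]), array([343, 221,  13,  21, 117], dtype=int32)) g (array([349.73367698, 194.91237113]), array([342, 176,  17,  38, 582], dtype=int32))
   diff along pull mm 1.4701425471790104 lateral -20.812765860194755
side o (array([321.875, 218.875]), array([321, 218,   3,   3,   8], dtype=int32)) g (array([320.21052632, 224.36842105]), array([319, 221,   4,   8,  19], dtype=int32))
   diff along pull mm 0.4496345613234403 lateral -18.475218874288455
scene o (array([250.        , 187.88888889]), array([246, 186,   7,   8,  18], dtype=int32)) g (array([284.66666667, 200.03333333]), array([282, 198,   6,   6,  30], dtype=int32))
   diff along pull mm -15.642684161150923 lateral -99.61496814224351
o 221 355 355 [np.float64(37.3), np.float64(37.8)] [225, 224, 221, 192, 143]
o 225 344 355 [np.float64(32.1), np.float64(37.9)] [85, 129, 179, 214, 224, 226, 226, 225, 225, 224, 225, 225, 224, 216, 180, 121]
o 229 343 355 [np.float64(31.7), np.float64(3
[... 1163 characters left out ...]
.float64(36.8)] [102, 85, 74, 78, 98, 142, 179, 199, 203, 204, 205, 204, 206, 208, 207, 206, 205, 204, 211, 212]
g 200 342 357 [np.float64(29.6), np.float64(37.0)] [104, 86, 74, 80, 109, 155, 189, 204, 204, 205, 204, 205, 204, 205, 204, 204, 206, 209, 212, 215]
g 204 342 357 [np.float64(29.7), np.float64(37.1)] [96, 83, 78, 86, 116, 160, 190, 203, 202, 204, 204, 203, 205, 205, 206, 205, 206, 208, 213, 218]
g 208 342 357 [np.float64(29.8), np.float64(37.3)] [88, 80, 77, 91, 127, 169, 193, 202, 204, 204, 204, 204, 204, 204, 203, 203, 197, 181, 157, 144]
g 212 343 357 [np.float64(30.4), np.float64(37.4)] [58, 65, 85, 128, 164, 182, 188, 185, 190, 189, 189, 191, 190, 189, 187, 176, 149, 110, 86]
```

View pics/c6.png

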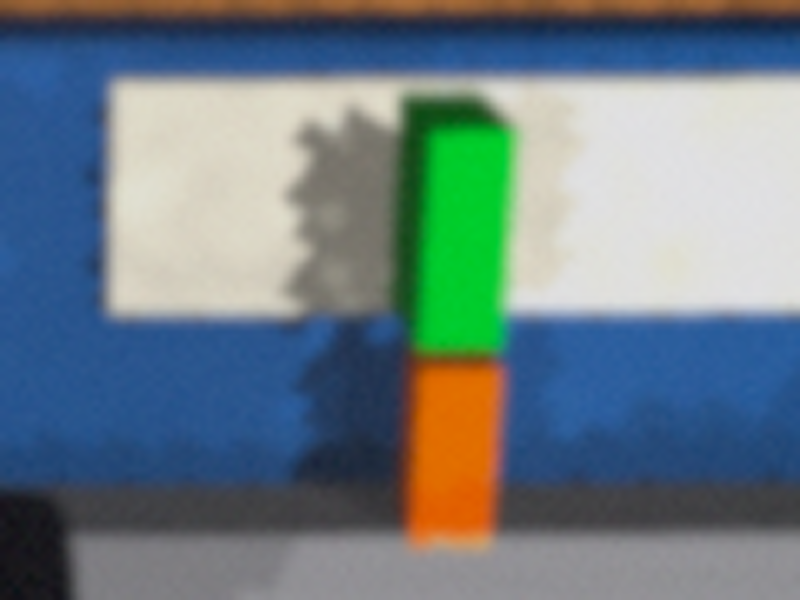

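The pointer is just short of the mark by about 0.7 mm, after allowing for the mark's top being higher than the pointer. I'll make one small correction.

Request:
step_arm(
  offset=[
    [0,-0.028,0],
    [0,0,0],
    [0,0,0],
    [0,0,0],
    [0,0,0],
    [0,0,0],
    [0,0,0],
    [0,0,0],
    [0,0,0],
    [0,0,0],
  ],
  dr=[
    [0,0,0],
    [0,0,0],
    [0,0,0],
    [0,0,0],
    [0,0,0],
    [0,0,0],
    [0,0,0],
    [0,0,0],
    [0,0,0],
    [0,0,0],
  ],
  fingers=[-1,-1,-1,-1,-1,-1,-1,-1,-1,-1],
)

```text
clock: 28.15
ee_pos: [0.4766, -0.159, 0.032]
tool_rot: [3.137, 0.002, 2.002]
wrist_force: [9.6, 5.4, -1.5]
finger_gap: 0.153
finger_force: 68.3
```

```bash
python3 m.py 7
python3 - <<'E'
from h import *
p=vision.camera_params('wrist');s=env.get_state();M=R.from_euler('xyz',s['tool_rot'])
im=cv2.imread('pics/wrist7.png')[:,:,::-1].astype(float)
T=lambda q,r,z:M.inv().apply(onz(p,(q,r),z)-s['ee_pos'])[1]*1000
def edges(row,ch,lo,hi):
    v=im[row,:,ch];m=v[lo:hi].max();i=lo+int(np.argmax(v[lo:hi]));t=.62*m
    l=i
    while v[l]>t:l-=1
    r=i
    while v[r]>t:r+=1
    return l+(t-v[l])/(v[l+1]-v[l]), r-(t-v[r])/(v[r-1]-v[r])
for row in(209,210,211): e=edges(row,1,346,356);print('g',row,e,T(np.mean(e),row,.025))
for row in(226,229,232): e=edges(row,0,346,356);print('o',row,e,[T(np.mean(e),row,z).round(2) for z in(.021,.0225)])
r=vision.camera_params('side');sd=cv2.imread('pics/side7.png')[:,:,::-1].copy();q=big(mask(sd,(172,5),smin=170,vmin=80,roi=(255,140,352,240)));print('punch',q and q[:2])
E
```

```text
[ 0.47655537 -0.15901305  0.03201424] 2.0020765126436912 [ 9.57294273  5.39639391 -1.51481027] 0.15257594793020157
wrist o (array([349.34693878, 234.56122449]), array([343, 221,  13,  19,  98], dtype=int32)) g (array([351.06473595, 194.89097104]), array([343, 176,  18,  38, 587], dtype=int32))
   diff along pull mm 0.8946356535804276 lateral -20.66768994696295
side o (array([322., 219.]), array([321, 218,   3,   3,   7], dtype=int32)) g (array([320.21052632, 224.36842105]), array([319, 221,   4,   8,  19], dtype=int32))
   diff along pull mm 0.04018607672911168 lateral -18.15179397853312
scene o (array([249.78947368, 187.89473684]), array([246, 186,   7,   8,  19], dtype=int32)) g (array([284.70967742, 200.12903226]), array([282, 198,   6,   6,  31], dtype=int32))
   diff along pull mm -15.756708733289246 lateral -100.33485519107549
g 209 (np.float64(345.2977272727273), np.float64(359.675)) 34.98448396700302
g 210 (np.float64(345.2663636363636), np.float64(359.2242857142857)) 34.90620133564545
g 211 (np.float64(345.2470833333333), np.float64(359.066875)) 34.899205395963165
o 226 (np.float64(343.1483333333333), np.float64(356.6109677419355)) [np.float64(35.26), np.float64(34.92)]
o 229 (np.float64(343.0876595744681), np.float64(356.51375)) [np.float64(35.33), np.float64(34.98)]
o 232 (np.float64(342.8333333333333), np.float64(356.23275862068965)) [np.float64(35.3), np.float64(34.96)]
punch (array([280.8       , 183.73333333]), array([279, 179,   5,  11,  45], dtype=int32))
```

```bash
python3 -c "
from workcell import env
print(env.job_done())"
```

```text
the job is handed in; nothing more can be done
None
```

I handed the job in at about 28 s: the red punch stands home in the bore, released, and the gripper still holds the gauge slide with the pointer within about 0.4 mm of the green mark by camera; no verdict came back.

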